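Find the sealed case that rattles and present it

TASK

In one of the three sealed metal cases the part has come loose. Pick the cases up one at a time and shake each lengthwise, back and forth a few times clear of the bench, until you find the one that rattles - its brass marker runs from end to end of the slot in the lid - and set every quiet case you lifted back down flat where it stood. Present the rattling case forward: hold it still in the gripper, clear above the middle of the empty dark foam-lined tray in front of the monitor, lid uppermost (level or tipped), with the marker run to either end of its slot, and finish while still holding it there; leave everything else on the bench alone.

Things in the scene. Friction and masses are not known exactly. Their poses are not given: they have to be found in the camera images.
- case_a: one of three identical closed parts cases of plain pale metal, 90 (x) x 52 (y) x 40 (z) mm, about 0.25 kg, solid to grip across its 52 mm width. Origin: centre of the underside; z up; x along its length and along the 36x12 mm viewing slot in the middle of its lid
- case_a_marker (a joint): position (m) along x of the 10x9 mm brass marker seen in the slot of case_a: 0 = mid-slot (start), ends -0.011 and +0.011. It rides on the 60 g part inside. In two of the cases (any two) the part is packed tight and the marker stays within 2 mm of 0; in the third it slides freely (friction 0.03 N): down any tilt over about 4 degrees, or end to end, knocking, when shaken lengthwise
- case_b: one of three identical closed parts cases of plain pale metal, 90 (x) x 52 (y) x 40 (z) mm, about 0.25 kg, solid to grip across its 52 mm width. Origin: centre of the underside; z up; x along its length and along the 36x12 mm viewing slot in the middle of its lid
- case_b_marker (a joint): position (m) along x of the 10x9 mm brass marker seen in the slot of case_b: 0 = mid-slot (start), ends -0.011 and +0.011. It rides on the 60 g part inside. In two of the cases (any two) the part is packed tight and the marker stays within 2 mm of 0; in the third it slides freely (friction 0.03 N): down any tilt over about 4 degrees, or end to end, knocking, when shaken lengthwise
- case_c: one of three identical closed parts cases of plain pale metal, 90 (x) x 52 (y) x 40 (z) mm, about 0.25 kg, solid to grip across its 52 mm width. Origin: centre of the underside; z up; x along its length and along the 36x12 mm viewing slot in the middle of its lid
- case_c_marker (a joint): position (m) along x of the 10x9 mm brass marker seen in the slot of case_c: 0 = mid-slot (start), ends -0.011 and +0.011. It rides on the 60 g part inside. In two of the cases (any two) the part is packed tight and the marker stays within 2 mm of 0; in the third it slides freely (friction 0.03 N): down any tilt over about 4 degrees, or end to end, knocking, when shaken lengthwise
- tray: shallow, empty, dark foam-lined open tray, 85x140x18 mm, fixed on the bench beyond the cases, its long side roughly left to right. Origin: centre of the underside
- screwdriver: screwdriver with a red handle, 184 mm long, lying near the front edge; a bystander, loose, not to be moved. Origin: centre of the underside
- loupe: round black eyepiece magnifier, 41 mm across, 36 mm high; a bystander, loose, not to be moved. Origin: centre of the underside
- spool: spool of solder wire with black flanges, 56 mm across, 45 mm high; a bystander, loose, not to be moved. Origin: centre of the underside
- mouse: black computer mouse, 107x58x40 mm; a bystander, loose, not to be moved. Origin: centre of the underside
- pad: block of yellow notes, 68x68x9 mm; a bystander, loose, not to be moved. Origin: centre of the underside
- cutters: side cutters with blue handles, 121 mm long, lying; a bystander, loose, not to be moved. Origin: centre of the underside

How it is judged:
By the outcome, as a careful person would: the job done as asked, in the order asked, and still so for the second after the job is handed in, while the arm keeps its last pose, push and grip.
It also fails if it takes over 72 s, if anything falls off the work surface, if the arm or the gripper's body presses on something with over 40 N, if the wrist force passes 120 N, or if a joint passes its speed limit or range.

ROBOT

A 6-joint arm with a two-finger parallel gripper is mounted at the origin on a cart in front of the work surface, level with it; the furniture and walls round the work are solid. World frame = base frame: x ahead of the robot, y to its left, z up, the work surface at z = 0. Lengths are in mm, angles in rad, forces in N, time in s.
With the tool pointing down it reaches from about 400 to 925 mm from the base axis. Payload 12.5 kg.
Tool frame: the origin (TCP) lies on the mounting face of the last link; the fingertips stand 190 mm ahead of it and the grasp point (between the pads) lies 171 mm ahead of it (env.grasp_offset is the distance from the TCP to the grasp point, in mm); z points along the fingers, y is the direction in which the jaws open and shut (so a half turn about z gives the same grasp; the last joint's range is limited). The gripper opens to 95 mm and grips with 3 to 60 N. Pads are 20 mm wide; open, the fingers measure 119 mm over their backs; the gripper's body (75 mm by 180 mm) begins 59 mm behind the grasp point.
Start: joints at [1.028, 0.491, 1.559, -0, 1.092, -0.106], TCP at [264.379, 566.329, 404.761] pointing down, gripper open.
Joint ranges: [-3.1, 3.1], [-0.84, 2.19], [0.05, 2.79], [-1.13, 4.28], [0.06, 2.93], [-2.69, 2.69]. Speed limits (rad/s): [2.22, 2.22, 2.79, 3.14, 3.14, 3.14].

INTERFACE

Orientations are given as [roll, pitch, yaw] about the fixed x, y, z axes, in that order (R = Rz(yaw) Ry(pitch) Rx(roll)).
In Python, from cell import env, viewer gives the robot as it stands.
- The arm moves only by the tool play_rows, never from a script. Its argument "increments" is a list of rows, each an object of numbers: "dx", "dy", "dz": the shift along the tool's x, y, z in mm; "rx", "ry", "rz": the turn, a rotation vector about the tool's x, y, z in units of 6 degrees (1.0 is 6 degrees). A call has 1 to 8 rows; each row is the pose to reach, as a shift and turn from the pose measured when the call began, along the tool's axes at that moment; what a row does not reach only later rows make up. A row lasts 1/12 s, in which the tool goes at most 41.7 mm and 7.16 degrees, less where a joint would pass 70% of its speed; a pose out of reach is approached as far as the arm can. A call with a gripper value outside its range is refused whole. "fingers" is the opening, from 0 (shut) to 1 (fully open), set as the call begins (left out, the last holds). The fingers move at their own pace and stop on an object; the grip force is fixed at half the most. Time passes only in rows, so rows that repeat a pose let the fingers close. It gives the time, the measured TCP pose, the force and the opening at its end, in the units of the state.
- env.state(): the state, without advancing time (a new reading comes with each control period).
- viewer.read_camera(name): name is "scene" or "side" or "wrist"; returns a dict with "image" (480x640x3 uint8, red, green, blue), "fx", "fy", "cx", "cy" (pixels), "k1" (the pictures are not rectified: a ray, as slopes to the right and down, at radius r is drawn at 1 + k1 r^2 times it, then the intrinsics apply), "rvec" (rotation vector, rad) and "tvec" (3), from world to camera coordinates, as OpenCV has them. Camera axes: x right, y down, z forward; pixel columns grow to the right and rows downward; lengths in mm; the calibration is good to about 2 mm. A picture is of the moment at which its call begins. There is no depth.
- env.job_done(): hands the job in, once; it reports no verdict.
The state is a dict: "t": time; "joints": joint angles; "qvel": joint speeds; "tau": joint torques, N m; "eef_pos": TCP position; "tcp_rot": TCP orientation; "ft_force": force on the tool from outside, world axes, zero at the start; "moment": the same for the moment, N m; "opening": opening from 0.0 (shut) to 1.0 (fully open).
Only numpy, scipy, OpenCV 4.12 (cv2) and the standard library are available. Lean on these libraries where they do the work, as an engineer would, in place of code of your own. Each camera call takes 0.05 s, during which the arm holds its last target.

## Working session

There is one attempt and no reset: what is moved stays moved. The work goes in short steps, Python scripts to look and compute and a tool call to move; the robot and the scene stay as the last step left them, time stands still between calls to the robot, and variables do not carry over. Pictures are saved under pics/ and viewed, and the job is handed in when it is done.

Besides the shell and the picture viewer there is one more tool, called after ">>>" by a JSON object that holds its "name" and its "arguments", one argument or row to a line. play_rows: Moves the arm, as the interface text tells. Its arguments: {"type":"object","properties":{"increments":{"type":"array","items":{"type":"object","properties":{"dx":{"type":"number"},"dy":{"type":"number"},"dz":{"type":"number"},"rx":{"type":"number"},"ry":{"type":"number"},"rz":{"type":"number"}}}},"fingers":{"type":"number"}},"required":["increments"]}

```bash
ls; mkdir -p pics
cat > h.py <<'E'
import numpy as np, cv2
from cell import env, viewer
def cam(n):
    c=viewer.read_camera(n); return c
def save(c,f): cv2.imwrite('pics/'+f,cv2.cvtColor(c['image'],cv2.COLOR_RGB2BGR))
def KD(c):
    K=np.array([[c['fx'],0,c['cx']],[0,c['fy'],c['cy']],[0,0,1.]]); return K,np.array([c['k1'],0,0,0.])
def toplane(c,uv,z):
    K,D=KD(c); uv=np.array(uv,float).reshape(-1,1,2)
    n=cv2.undistortPoints(uv,K,D).reshape(-1,2)
    R,_=cv2.Rodrigues(np.array(c['rvec'],float)); t=np.array(c['tvec'],float).ravel()
    o=-R.T@t; d=np.c_[n,np.ones(len(n))]@R
    return o+d*((z-o[2])/d[:,2])[:,None]
def proj(c,P):
    K,D=KD(c); return cv2.projectPoints(np.array(P,float).reshape(-1,1,3),np.array(c['rvec'],float),np.array(c['tvec'],float),K,D)[0].reshape(-1,2)
E
python3 - <<'E'
from h import *
for n in ['scene','side','wrist']:
    c=cam(n); save(c,n+'0.png'); R,_=cv2.Rodrigues(np.array(c['rvec'],float)); print(n,c['fx'],c['k1'],-R.T@np.array(c['tvec']).ravel(),R[2])
print(env.state())
E
```

```text
pics
scene 442.0464598209219 -0.05734245688198721 [-120.46578809 -369.05571016  653.94802463] [ 0.64623656  0.45955153 -0.60925422]
side 452.7113790563188 0.03740237308503205 [1058.19346526  398.28680823 1068.23719313] [-0.44291892 -0.27480895 -0.85340663]
wrist 420.55247193622466 -0.08803060204149563 [193.79519847 599.15432191 384.55449632] [ 0.25322672 -0.11746978 -0.96024845]
{'t': 0.15, 'joints': array([ 1.02838972e+00,  4.91424109e-01,  1.55927018e+00, -1.70880232e-05,
        1.09165717e+00, -1.05613939e-01]), 'qvel': array([ 4.01396714e-05, -2.88103863e-03, -2.59459832e-03, -3.14961513e-04,
       -4.92631847e-04, -1.43353944e-04]), 'tau': array([ 2.71143654e-03, -6.12890768e+01, -2.58280796e+01,  6.93304231e-02,
        4.72475449e-02, -9.53904987e-05]), 'eef_pos': array([264.38434595, 566.32406119, 404.30758119]), 'tcp_rot': array([-3.14083648e+00, -6.49180627e-05,  2.70480785e+00]), 'ft_force': array([-0.25536444,  0.35255842,  0.35239661]), 'moment': array([-0.00362659, -0.01557848,  0.04015482]), 'opening': 0.9993378752375882}
```

View pics/scene0.png

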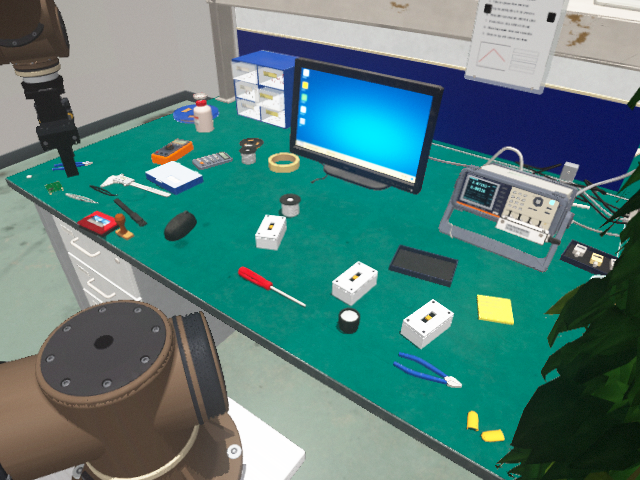

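View pics/side0.png

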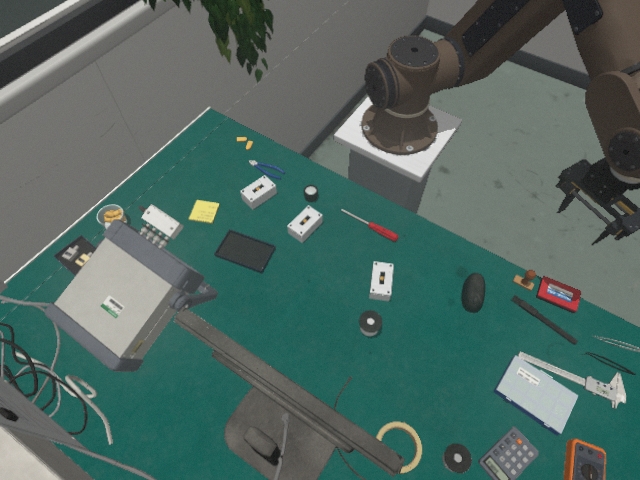

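View pics/wrist0.png

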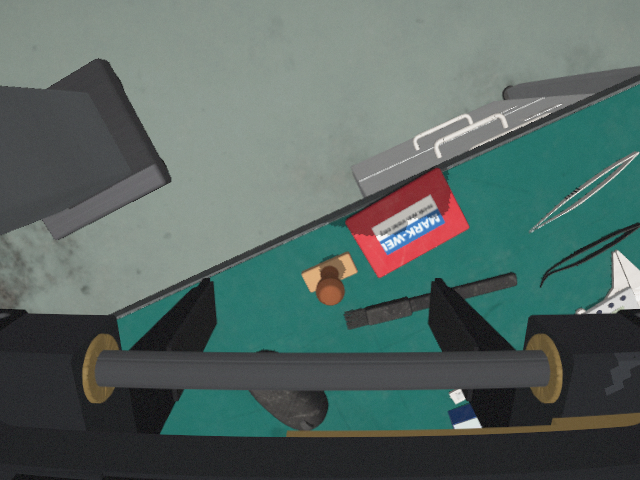

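The scene view shows the cases at about (270,232), (355,283) and (427,323), with the tray at (423,265). In the side view they are at (381,281), (305,223) and (258,192), with the tray at (245,251). Next I'll measure them.

Run:
```python
from h import *
S=cam('side');C=cam('scene')
for c,n,seeds in [(S,'side',[(381,281),(305,223),(258,192)]),(C,'scene',[(270,232),(355,283),(427,323)])]:
    im=c['image']; hsv=cv2.cvtColor(im,cv2.COLOR_RGB2HSV)
    m=((hsv[...,1]<60)&(hsv[...,2]>(150 if n=='side' else 190))).astype(np.uint8)
    m=cv2.morphologyEx(m,cv2.MORPH_CLOSE,np.ones((9,9)))
    N,L,st,ce=cv2.connectedComponentsWithStats(m)
    for s in seeds:
        i=L[s[1],s[0]]; 
        k=(L==i).astype(np.uint8); ct=max(cv2.findContours(k,0,2)[0],key=cv2.contourArea)
        r=cv2.minAreaRect(ct); b=cv2.boxPoints(r); print(n,s,i,st[i],'rect',np.round(r[0],1),np.round(r[1],1))
        w=toplane(c,ct.reshape(-1,2),40.)[:,:2].astype(np.float32)
        rw=cv2.minAreaRect(w); print('  lidplane',np.round(rw[0],1),np.round(rw[1],1),round(rw[2],1))
        # marker brass
        x,y=s; pt=hsv[y-25:y+25,x-30:x+30]; bm=(pt[...,0]>12)&(pt[...,0]<35)&(pt[...,1]>110)&(pt[...,2]>100)
        v,u=np.nonzero(bm)
        if len(u): print('  marker',len(u),np.round(toplane(c,[(u.mean()+x-30,v.mean()+y-25)],38.)[0],1))
    dk=((hsv[...,2]<70)).astype(np.uint8)
    N,L,st,ce=cv2.connectedComponentsWithStats(dk); s=(245,251) if n=='side' else (423,265)
    i=L[s[1],s[0]];ct=max(cv2.findContours((L==i).astype(np.uint8),0,2)[0],key=cv2.contourArea)
    rw=cv2.minAreaRect(toplane(c,ct.reshape(-1,2),18.)[:,:2].astype(np.float32)); print('tray',i,st[i],rw)
im=S['image'][150:330,200:460]; cv2.imwrite('pics/sz.png',cv2.resize(im,(780,540),interpolation=2)[...,::-1])
im=C['image'][190:390,220:500]; cv2.imwrite('pics/cz.png',cv2.resize(im,(784,560),interpolation=2)[...,::-1])
```

```text
side (381, 281) 14 [370 261  24  35 688] rect [381.9 278.3] [21.3 33.1]
  lidplane [535.8 238.6] [94.9 52.9] 24.9
  marker 14 [534.6 238.1  38. ]
side (305, 223) 9 [287 205  35  32 538] rect [304.3 220.3] [17.7 32.5]
  lidplane [498.4 -26.3] [52.9 92.4] 84.3
  marker 8 [498.5 -26.2  38. ]
side (258, 192) 6 [240 175  36  27 470] rect [257.5 188. ] [15.5 32.4]
  lidplane [ 481.2 -200.7] [52.9 89.5] 75.4
  marker 8 [ 481.7 -201.9   38. ]
tray 78 [ 215  230   61   43 1430] ((655.9798583984375, -110.68865966796875), (88.5090560913086, 143.42384338378906), 11.225628852844238)
scene (270, 232) 45 [255 215  31  34 719] rect [268.9 230.3] [24.3 37.1]
  lidplane [513.5 226.1] [134.5  59.8] 28.9
  marker 13 [530.4 236.4  38. ]
scene (355, 283) 56 [ 332  261   46   60 1340] rect [349.8 289.1] [38.9 58.3]
  lidplane [459.2 -38.5] [173.8  83. ] 11.2
  marker 17 [494.6 -27.1  38. ]
scene (427, 323) 61 [ 403  299   51   50 1277] rect [430.  320.8] [33.7 46.4]
  lidplane [ 464.7 -206.4] [ 66.6 115.6] 75.7
  marker 24 [ 478.3 -202.    38. ]
tray 0 [     0      0    640    480 269097] ((2521.1240234375, 635.437744140625), (4783.19091796875, 6254.77001953125), 41.303165435791016)
```

View pics/sz.png

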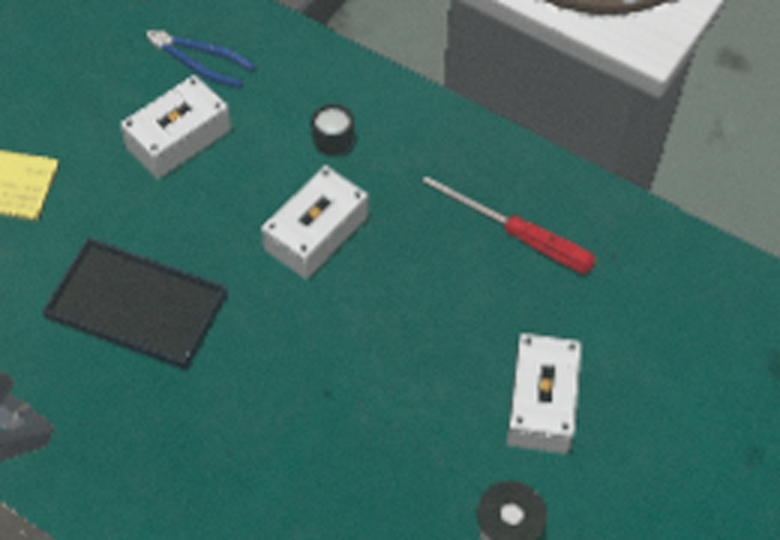

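View pics/cz.png

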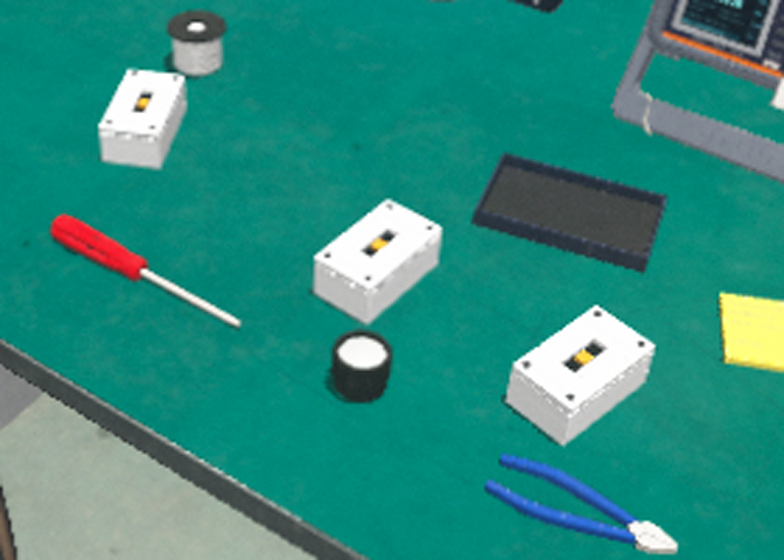

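All markers are at mid-slot. The lid rectangles from the side view are about 90x52, as they should be. I'll check the axes by projecting back into the images, and check clearances to the bystanders.

```bash
cat >> h.py <<'E'
from scipy.spatial.transform import Rotation as Ro
CASES=[(533.3,237.5,24.9),(496.8,-26.5,-5.7),(480.3,-202,-14.6)]
def move(target_grasp,yaw,tiltR=None):
    "print rows values to bring grasp point to target, tool down with tool x at yaw deg; tiltR applied in world before"
    s=env.state(); R=Ro.from_euler('xyz',s['tcp_rot']); Rt=Ro.from_euler('xyz',[np.pi,0,np.radians(yaw)])
    if tiltR is not None: Rt=tiltR*Rt
    tcp=np.array(target_grasp)-Rt.apply([0,0,env.grasp_offset])
    d=R.inv().apply(tcp-s['eef_pos']); rv=(R.inv()*Rt).as_rotvec()/np.radians(6)
    print('d',np.round(d,1),'r',np.round(rv,3),'| t',round(s['t'],2),'dist',round(np.linalg.norm(d)))
def now():
    s=env.state(); R=Ro.from_euler('xyz',s['tcp_rot']); print('t',round(s['t'],2),'grasp',np.round(s['eef_pos']+R.apply([0,0,env.grasp_offset]),1),'rot',np.round(np.degrees(s['tcp_rot']),2),'F',np.round(s['ft_force'],1),'open',round(s['opening'],3),'q',np.round(s['joints'],2))
E
python3 - <<'E'
from h import *
for n,sx in [('side',(200,150,460,330)),('scene',(220,190,500,390))]:
    c=cam(n); im=np.ascontiguousarray(c['image'][...,::-1])
    x0,y0,x1,y1=sx; big=cv2.resize(im[y0:y1,x0:x1],None,fx=2.8,fy=2.8,interpolation=2)
    for (x,y,a) in CASES:
        r=Ro.from_euler('z',a,degrees=True)
        for z,col in [(40,(0,0,255)),(0,(255,0,255))]:
            P=r.apply([[45,26,z],[45,-26,z],[-45,-26,z],[-45,26,z]])+[x,y,0]
            p=(proj(c,P)-[x0,y0]+.5)*2.8
            cv2.polylines(big,[np.int32(p)],True,col,1)
    cv2.imwrite('pics/ov_%s.png'%n,big)
    if n=='side':
        print('loupe top',toplane(c,[(311,188)],36),'spool',toplane(c,[(370.5,321)],45),'sdtip',toplane(c,[(342,210)],5), 'cutters',toplane(c,[(250,162),(285,173),(280,178)],8),'monitor/scope near',toplane(c,[(180,318),(215,292)],30))
print(env.grasp_offset); move((533,237.5,200),204.9)
E
```

```text
loupe top [[393.97277503 -75.8647026   36.        ]] spool [[653.60128974 274.04397947  45.        ]] sdtip [[390.47237289  29.15600009   5.        ]] cutters [[ 397.0407036  -300.26906192    8.        ]
 [ 372.43540193 -186.11383424    8.        ]
 [ 396.47303043 -187.13637795    8.        ]] monitor/scope near [[ 895.42646959 -116.74273217   30.        ]
 [ 796.47411681  -92.10799849   30.        ]]
171.3
d [-382.5 -184.3   33.4] r [-2.000e-03 -1.000e-03 -8.322e+00] | t 0.35 dist 426
```

View pics/ov_side.png

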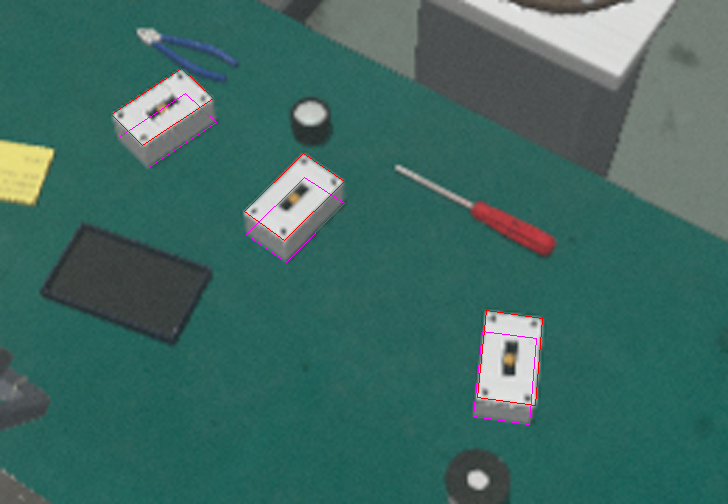

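View pics/ov_scene.png

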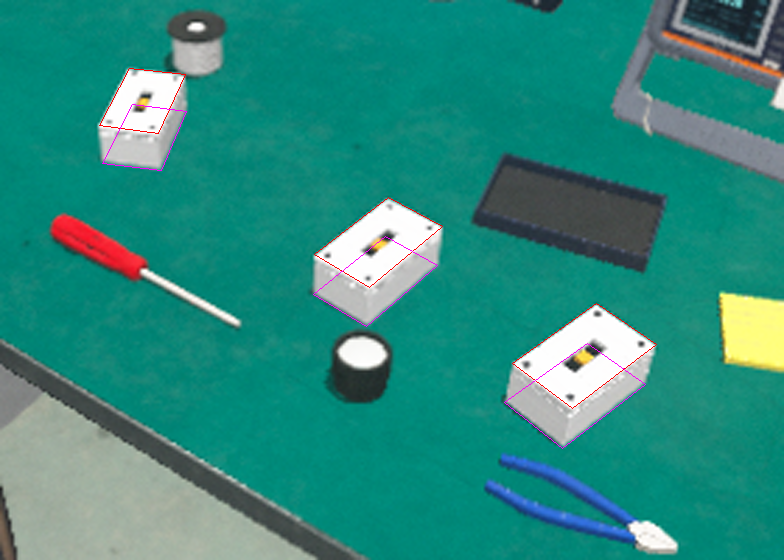

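The overlays fit within about 1–2 mm in both views, and the bystanders are clear of the fingers. I'll start with the left case.

>>> {"name": "play_rows", "arguments": {
  "fingers": 0.85,
  "increments": [
    {"dx": -40,"dy": -20,"dz": 4,"rz": -0.9},
    {"dx": -80,"dy": -40,"dz": 8,"rz": -1.9},
    {"dx": -120,"dy": -60,"dz": 12,"rz": -2.9},
    {"dx": -160,"dy": -78,"dz": 15,"rz": -3.9},
    {"dx": -200,"dy": -97,"dz": 18,"rz": -4.9},
    {"dx": -240,"dy": -116,"dz": 22,"rz": -5.9},
    {"dx": -280,"dy": -135,"dz": 26,"rz": -6.9},
    {"dx": -320,"dy": -154,"dz": 30,"rz": -7.6}
  ]
}}

```text
invalid input
```

Run:
```python
from h import *
now(); move((533.3,237.5,90),204.9)
```

```text
t 0.35 grasp [264.4 566.3 233.3] rot [-179.99   -0.    154.97] F [ 0.5  0.1 -0.4] open 1.002 q [ 1.03  0.49  1.56 -0.    1.09 -0.11]
d [-382.8 -184.1  143.4] r [-2.000e-03 -1.000e-03 -8.322e+00] | t 0.35 dist 448
```

>>> {"name": "play_rows", "arguments": {
  "fingers": 0.85,
  "increments": [
    {"dx": -40,"dy": -20,"dz": 4,"rx": 0,"ry": 0,"rz": -0.9},
    {"dx": -80,"dy": -40,"dz": 8,"rx": 0,"ry": 0,"rz": -1.9}
  ]
}}

```text
t: 0.52
eef_pos: [315.4, 501.4, 396.9]
tcp_rot: [3.141, 0.0, 2.911]
ft_force: [0.5, 1.1, 0.3]
opening: 0.911
```

Run:
```python
from h import *
now(); move((533.3,237.5,90),204.9)
```

```text
t 0.52 grasp [315.4 501.4 225.6] rot [179.99   0.   166.79] F [0.5 1.1 0.3] open 0.911 q [ 0.9   0.45  1.65  0.    1.04 -0.44]
d [-272.5 -207.1  135.6] r [ 1.000e-03  1.000e-03 -6.352e+00] | t 0.52 dist 368
```

>>> {"name": "play_rows", "arguments": {
  "fingers": 0.85,
  "increments": [
    {"dx": -33,"dy": -25,"dz": 10,"rx": 0,"ry": 0,"rz": -0.9},
    {"dx": -66,"dy": -50,"dz": 20,"rx": 0,"ry": 0,"rz": -1.8},
    {"dx": -99,"dy": -75,"dz": 35,"rx": 0,"ry": 0,"rz": -2.7},
    {"dx": -132,"dy": -100,"dz": 50,"rx": 0,"ry": 0,"rz": -3.6},
    {"dx": -165,"dy": -125,"dz": 65,"rx": 0,"ry": 0,"rz": -4.5},
    {"dx": -198,"dy": -150,"dz": 75,"rx": 0,"ry": 0,"rz": -5.4},
    {"dx": -235,"dy": -178,"dz": 85,"rx": 0,"ry": 0,"rz": -6.35},
    {"dx": -265,"dy": -201,"dz": 95,"rx": 0,"ry": 0,"rz": -6.35}
  ]
}}

```text
t: 1.18
eef_pos: [520.6, 252.9, 304.7]
tcp_rot: [3.142, 0.0, -2.701]
ft_force: [1.4, 0.8, -1.0]
opening: 0.85
```

Run:
```python
from h import *
now(); move((533.3,237.5,90),204.9)
```

```text
t 1.18 grasp [520.7 253.  133.4] rot [ 1.8000e+02  2.0000e-02 -1.5475e+02] F [ 1.4  0.8 -1. ] open 0.85 q [ 0.34  0.54  1.78  0.    0.82 -1.67]
d [ -4.9 -19.4  43.4] r [0.    0.004 0.058] | t 1.18 dist 48
```

>>> {"name": "play_rows", "arguments": {
  "increments": [
    {"dx": -5,"dy": -19.4,"dz": 20,"rx": 0,"ry": 0,"rz": 0.06},
    {"dx": -4.9,"dy": -19.4,"dz": 43,"rx": 0,"ry": 0,"rz": 0.06},
    {"dx": -4.9,"dy": -19.4,"dz": 43,"rx": 0,"ry": 0,"rz": 0.06},
    {"dx": -4.9,"dy": -19.4,"dz": 43,"rx": 0,"ry": 0,"rz": 0.06}
  ]
}}

```text
t: 1.52
eef_pos: [533.3, 237.4, 261.1]
tcp_rot: [3.141, -0.002, -2.708]
ft_force: [-0.6, -0.3, 0.3]
opening: 0.848
```

Run:
```python
from h import *
now(); move((533.3,237.5,22),204.9)
for n in ['wrist','scene']: save(cam(n),n+'1.png')
```

```text
t 1.52 grasp [533.  237.3  89.8] rot [ 1.7998e+02 -1.1000e-01 -1.5514e+02] F [-0.6 -0.3  0.3] open 0.848 q [ 0.31  0.61  1.8   0.    0.74 -1.7 ]
d [-0.2  0.1 67.8] r [ 0.004 -0.019 -0.007] | t 1.52 dist 68
```

View pics/wrist1.png

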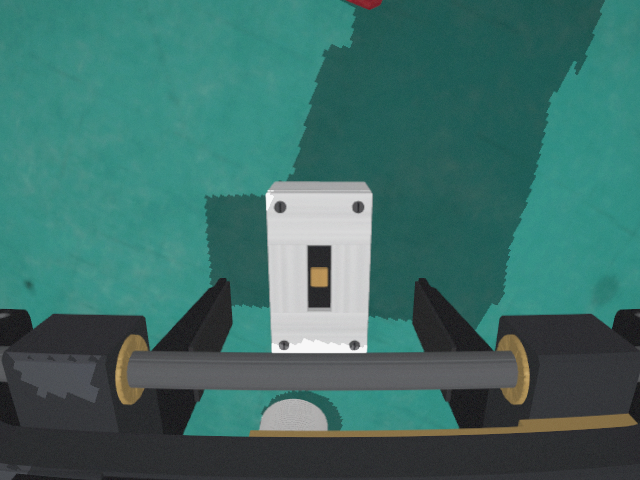

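View pics/scene1.png

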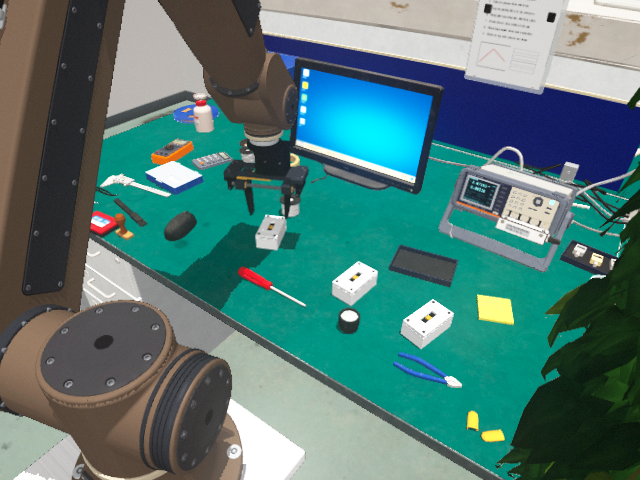

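The wrist view shows the case centred between the jaws at (319,270), aligned, with the marker at mid-slot (320,277). Now I'll descend.

>>> {"name": "play_rows", "arguments": {
  "increments": [
    {"dx": -0.2,"dy": 0,"dz": 22,"rx": 0,"ry": -0.02,"rz": 0},
    {"dx": -0.2,"dy": 0,"dz": 44,"rx": 0,"ry": -0.02,"rz": 0},
    {"dx": -0.2,"dy": 0,"dz": 62,"rx": 0,"ry": -0.02,"rz": 0},
    {"dx": -0.2,"dy": 0,"dz": 68,"rx": 0,"ry": -0.02,"rz": 0},
    {"dx": -0.2,"dy": 0,"dz": 68,"rx": 0,"ry": -0.02,"rz": 0},
    {"dx": -0.2,"dy": 0,"dz": 68,"rx": 0,"ry": -0.02,"rz": 0}
  ]
}}

```text
t: 2.12
eef_pos: [533.6, 238.9, 195.9]
tcp_rot: [-3.141, 0.005, -2.705]
ft_force: [-0.0, -0.4, 0.1]
opening: 0.852
```

>>> {"name": "play_rows", "arguments": {
  "fingers": 0.3,
  "increments": [
    {"dx": 0,"dy": 0,"dz": 0,"rx": 0,"ry": 0,"rz": 0},
    {"dx": 0,"dy": 0,"dz": 0,"rx": 0,"ry": 0,"rz": 0},
    {"dx": 0,"dy": 0,"dz": 0,"rx": 0,"ry": 0,"rz": 0},
    {"dx": 0,"dy": 0,"dz": 0,"rx": 0,"ry": 0,"rz": 0},
    {"dx": 0,"dy": 0,"dz": 0,"rx": 0,"ry": 0,"rz": 0},
    {"dx": 0,"dy": 0,"dz": 0,"rx": 0,"ry": 0,"rz": 0},
    {"dx": 0,"dy": 0,"dz": 0,"rx": 0,"ry": 0,"rz": 0},
    {"dx": 0,"dy": 0,"dz": 0,"rx": 0,"ry": 0,"rz": 0}
  ]
}}

```text
t: 2.78
eef_pos: [533.8, 238.7, 196.5]
tcp_rot: [-3.141, 0.006, -2.705]
ft_force: [0.0, -1.8, 6.9]
opening: 0.543
```

Run:
```python
from h import *
now()
for n in ['wrist']: save(cam(n),n+'2.png')
```

```text
t 2.78 grasp [534.7 239.1  25.2] rot [-179.97    0.32 -155.01] F [ 0.  -1.8  6.9] open 0.543 q [ 0.31  0.71  1.83  0.    0.6  -1.7 ]
```

View pics/wrist2.png

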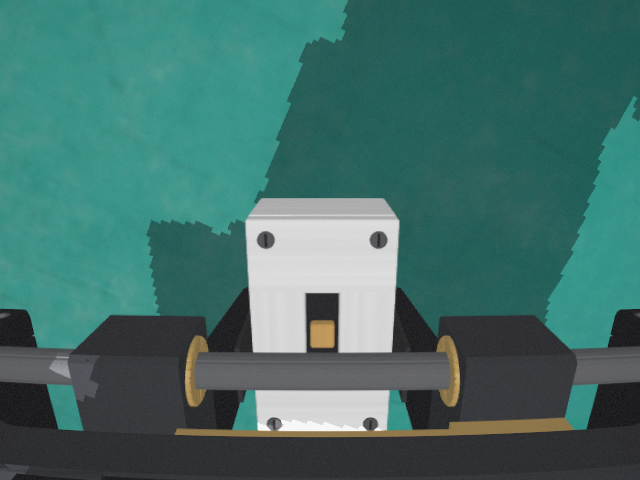

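The case is gripped (opening 0.543, about 51.6 mm), and the marker is visible from the wrist camera at (322,334), mid-slot. Next: lift and shake.

>>> {"name": "play_rows", "arguments": {
  "increments": [
    {"dx": 0,"dy": 0,"dz": -12,"rx": 0,"ry": 0,"rz": 0},
    {"dx": 0,"dy": 0,"dz": -36,"rx": 0,"ry": 0,"rz": 0},
    {"dx": 0,"dy": 0,"dz": -64,"rx": 0,"ry": 0,"rz": 0},
    {"dx": 0,"dy": 0,"dz": -90,"rx": 0,"ry": 0,"rz": 0},
    {"dx": 0,"dy": 0,"dz": -105,"rx": 0,"ry": 0,"rz": 0},
    {"dx": 0,"dy": 0,"dz": -110,"rx": 0,"ry": 0,"rz": 0},
    {"dx": 0,"dy": 0,"dz": -110,"rx": 0,"ry": 0,"rz": 0}
  ]
}}

```text
t: 3.42
eef_pos: [533.1, 238.5, 307.8]
tcp_rot: [-3.141, 0.008, -2.705]
ft_force: [0.1, -0.3, -2.7]
opening: 0.548
```

>>> {"name": "play_rows", "arguments": {
  "increments": [
    {"dx": 30,"dy": 0,"dz": 0,"rx": 0,"ry": 0,"rz": 0},
    {"dx": 35,"dy": 0,"dz": 0,"rx": 0,"ry": 0,"rz": 0},
    {"dx": -5,"dy": 0,"dz": 0,"rx": 0,"ry": 0,"rz": 0},
    {"dx": -35,"dy": 0,"dz": 0,"rx": 0,"ry": 0,"rz": 0},
    {"dx": 0,"dy": 0,"dz": 0,"rx": 0,"ry": 0,"rz": 0},
    {"dx": 35,"dy": 0,"dz": 0,"rx": 0,"ry": 0,"rz": 0},
    {"dx": 0,"dy": 0,"dz": 0,"rx": 0,"ry": 0,"rz": 0},
    {"dx": -35,"dy": 0,"dz": 0,"rx": 0,"ry": 0,"rz": 0}
  ]
}}

```text
t: 4.08
eef_pos: [561.0, 252.1, 304.8]
tcp_rot: [3.141, -0.005, -2.706]
ft_force: [4.1, 0.8, -1.9]
opening: 0.545
```

Run:
```python
from h import *
now()
for n in ['wrist']: save(cam(n),n+'3.png')
```

```text
t 4.08 grasp [560.2 251.9 133.5] rot [ 179.95   -0.27 -155.03] F [ 4.1  0.8 -1.9] open 0.545 q [ 0.31  0.59  1.68  0.    0.87 -1.69]
```

View pics/wrist3.png

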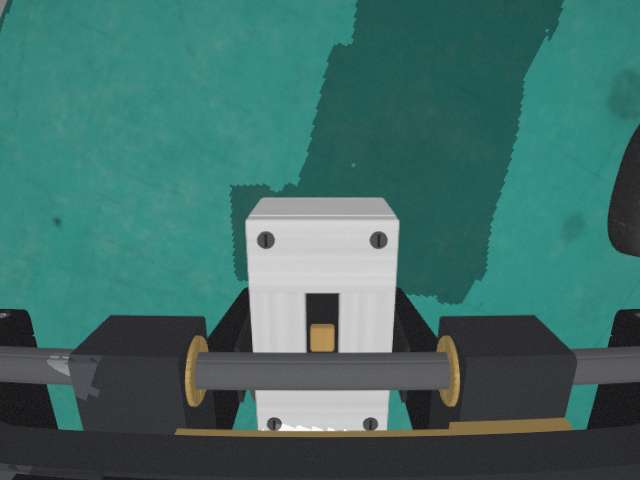

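The marker moved only from v=334 to 338, about 1.5 mm. That's within the tight play, but I'll shake once more and stop at the other end of the stroke.

>>> {"name": "play_rows", "arguments": {
  "increments": [
    {"dx": 35,"dy": 0,"dz": 0,"rx": 0,"ry": 0,"rz": 0},
    {"dx": 65,"dy": 0,"dz": 0,"rx": 0,"ry": 0,"rz": 0},
    {"dx": 30,"dy": 0,"dz": 0,"rx": 0,"ry": 0,"rz": 0},
    {"dx": 0,"dy": 0,"dz": 0,"rx": 0,"ry": 0,"rz": 0},
    {"dx": 35,"dy": 0,"dz": 0,"rx": 0,"ry": 0,"rz": 0},
    {"dx": 70,"dy": 0,"dz": 0,"rx": 0,"ry": 0,"rz": 0}
  ]
}}

```text
t: 4.63
eef_pos: [506.9, 225.9, 304.2]
tcp_rot: [-3.141, 0.009, -2.706]
ft_force: [-1.8, 0.2, -3.9]
opening: 0.546
```

Run:
```python
from h import *
now();move((534.7,239.1,60),205)
for n in ['wrist']: save(cam(n),n+'4.png')
```

```text
t 4.63 grasp [508.4 226.5 133. ] rot [-179.97    0.51 -155.03] F [-1.8  0.2 -3.9] open 0.546 q [ 0.3   0.52  1.84  0.    0.78 -1.71]
d [-30.1   0.3  73.2] r [-0.006  0.084 -0.006] | t 4.63 dist 79
```

View pics/wrist4.png

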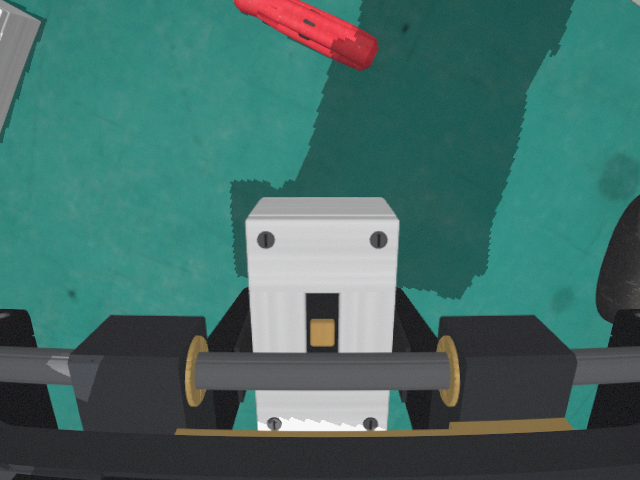

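The marker is at v=332, so the total play is about ±1 mm and this case is quiet. I'll put it back, going first to z=60.

>>> {"name": "play_rows", "arguments": {
  "increments": [
    {"dx": -20,"dy": 0,"dz": 20,"rx": 0,"ry": 0.08,"rz": 0},
    {"dx": -30,"dy": 0,"dz": 45,"rx": 0,"ry": 0.08,"rz": 0},
    {"dx": -30,"dy": 0,"dz": 65,"rx": 0,"ry": 0.08,"rz": 0},
    {"dx": -30,"dy": 0.3,"dz": 73,"rx": 0,"ry": 0.08,"rz": 0},
    {"dx": -30,"dy": 0.3,"dz": 73,"rx": 0,"ry": 0.08,"rz": 0},
    {"dx": -30,"dy": 0.3,"dz": 73,"rx": 0,"ry": 0.08,"rz": 0}
  ]
}}

```text
t: 5.18
eef_pos: [526.3, 236.2, 230.0]
tcp_rot: [3.141, -0.011, -2.706]
ft_force: [0.7, 0.7, -2.4]
opening: 0.543
```

Run:
```python
from h import *
now();move((534.7,239.1,25),205)
```

```text
t 5.18 grasp [524.5 235.6  58.7] rot [ 179.95   -0.66 -155.01] F [ 0.7  0.7 -2.4] open 0.543 q [ 0.31  0.65  1.83 -0.    0.67 -1.7 ]
d [-9.2 -1.  33.5] r [ 0.009 -0.109 -0.002] | t 5.18 dist 35
```

>>> {"name": "play_rows", "arguments": {
  "increments": [
    {"dx": -9,"dy": -1,"dz": 0,"rx": 0,"ry": -0.1,"rz": 0},
    {"dx": -9,"dy": -1,"dz": 15,"rx": 0,"ry": -0.1,"rz": 0},
    {"dx": -9,"dy": -1,"dz": 25,"rx": 0,"ry": -0.1,"rz": 0},
    {"dx": -9,"dy": -1,"dz": 27,"rx": 0,"ry": -0.1,"rz": 0},
    {"dx": -9,"dy": -1,"dz": 27,"rx": 0,"ry": -0.1,"rz": 0},
    {"dx": -9,"dy": -1,"dz": 27,"rx": 0,"ry": -0.1,"rz": 0}
  ]
}}

```text
t: 5.68
eef_pos: [534.7, 239.1, 203.3]
tcp_rot: [3.141, -0.001, -2.705]
ft_force: [-0.2, -0.9, -2.2]
opening: 0.545
```

Run:
```python
from h import *
now();move((534.7,239.1,25),205)
```

```text
t 5.68 grasp [534.6 239.2  32. ] rot [ 1.7995e+02 -4.0000e-02 -1.5501e+02] F [-0.2 -0.9 -2.2] open 0.545 q [ 0.31  0.7   1.82  0.    0.62 -1.7 ]
d [0. 0. 7.] r [ 0.009 -0.006 -0.002] | t 5.68 dist 7
```

>>> {"name": "play_rows", "arguments": {
  "increments": [
    {"dx": 0,"dy": 0,"dz": 3,"rx": 0,"ry": 0,"rz": 0},
    {"dx": 0,"dy": 0,"dz": 6,"rx": 0,"ry": 0,"rz": 0},
    {"dx": 0,"dy": 0,"dz": 7.5,"rx": 0,"ry": 0,"rz": 0},
    {"dx": 0,"dy": 0,"dz": 7.5,"rx": 0,"ry": 0,"rz": 0},
    {"dx": 0,"dy": 0,"dz": 7.5,"rx": 0,"ry": 0,"rz": 0}
  ]
}}

```text
t: 6.1
eef_pos: [534.7, 239.1, 196.4]
tcp_rot: [3.141, -0.0, -2.705]
ft_force: [-2.1, -1.1, 4.2]
opening: 0.546
```

Run:
```python
from h import *
now();move((534.7,239.1,25),205)
```

```text
t 6.1 grasp [534.7 239.2  25.1] rot [ 179.96   -0.   -155.  ] F [-2.1 -1.1  4.2] open 0.546 q [ 0.31  0.71  1.82  0.    0.61 -1.7 ]
d [0.  0.  0.1] r [ 0.007 -0.    -0.001] | t 6.1 dist 0
```

Bench contact is felt at the same height it was gripped. I'll release and rise.

>>> {"name": "play_rows", "arguments": {
  "fingers": 0.85,
  "increments": [
    {"dx": 0,"dy": 0,"dz": 0,"rx": 0,"ry": 0,"rz": 0},
    {"dx": 0,"dy": 0,"dz": 0,"rx": 0,"ry": 0,"rz": 0},
    {"dx": 0,"dy": 0,"dz": 0,"rx": 0,"ry": 0,"rz": 0},
    {"dx": 0,"dy": 0,"dz": 0,"rx": 0,"ry": 0,"rz": 0},
    {"dx": 0,"dy": 0,"dz": 0,"rx": 0,"ry": 0,"rz": 0},
    {"dx": 0,"dy": 0,"dz": 0,"rx": 0,"ry": 0,"rz": 0}
  ]
}}

```text
t: 6.6
eef_pos: [534.7, 239.1, 196.3]
tcp_rot: [3.141, -0.0, -2.705]
ft_force: [-0.0, -0.2, 0.5]
opening: 0.839
```

>>> {"name": "play_rows", "arguments": {
  "increments": [
    {"dx": 0,"dy": 0,"dz": -20,"rx": 0,"ry": 0,"rz": 0},
    {"dx": 0,"dy": 0,"dz": -55,"rx": 0,"ry": 0,"rz": 0},
    {"dx": 0,"dy": 0,"dz": -90,"rx": 0,"ry": 0,"rz": 0},
    {"dx": 0,"dy": 0,"dz": -105,"rx": 0,"ry": 0,"rz": 0},
    {"dx": 0,"dy": 0,"dz": -105,"rx": 0,"ry": 0,"rz": 0}
  ]
}}

```text
t: 7.02
eef_pos: [535.1, 239.2, 305.0]
tcp_rot: [3.142, 0.006, -2.705]
ft_force: [0.2, -0.2, 0.0]
opening: 0.845
```

Run:
```python
from h import *
now();move((496.8,-26.5,110),174.3)
save(cam('wrist'),'wrist5.png');
```

```text
t 7.02 grasp [536.  239.7 133.7] rot [ 180.      0.33 -155.  ] F [ 0.2 -0.2  0. ] open 0.845 q [ 0.31  0.55  1.76  0.    0.82 -1.7 ]
d [ 147.2 -224.6   22.9] r [0.015 0.054 5.117] | t 7.02 dist 270
```

View pics/wrist5.png

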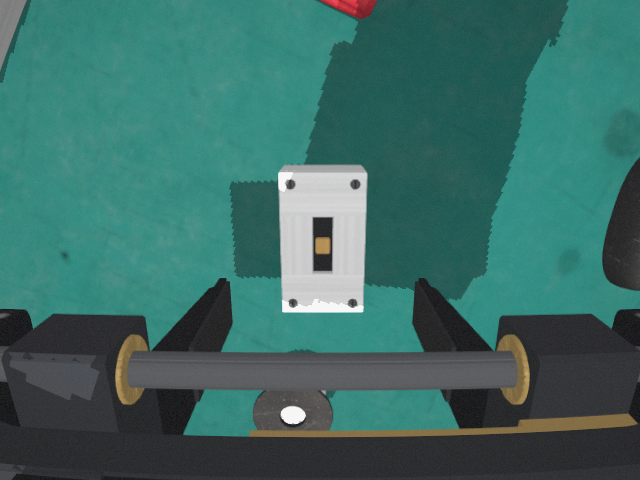

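The case stands flat at its place with the marker at mid-slot (323,246). On to the middle case, with the fingers at z=133, clear of everything.

>>> {"name": "play_rows", "arguments": {
  "increments": [
    {"dx": 18,"dy": -28,"dz": 0,"rx": 0,"ry": 0,"rz": 0.7},
    {"dx": 38,"dy": -60,"dz": 0,"rx": 0,"ry": 0,"rz": 1.5},
    {"dx": 60,"dy": -92,"dz": 0,"rx": 0,"ry": 0,"rz": 2.3},
    {"dx": 82,"dy": -125,"dz": 0,"rx": 0,"ry": 0,"rz": 3.1},
    {"dx": 104,"dy": -158,"dz": 5,"rx": 0,"ry": 0,"rz": 3.9},
    {"dx": 126,"dy": -192,"dz": 10,"rx": 0,"ry": 0.05,"rz": 4.7},
    {"dx": 147,"dy": -224,"dz": 15,"rx": 0,"ry": 0.05,"rz": 5.12},
    {"dx": 147,"dy": -224.6,"dz": 20,"rx": 0.01,"ry": 0.05,"rz": 5.12}
  ]
}}

```text
t: 7.73
eef_pos: [495.6, -31.4, 280.9]
tcp_rot: [-3.141, -0.004, 3.034]
ft_force: [0.0, 0.5, -0.3]
opening: 0.851
```

Run:
```python
from h import *
now();move((496.8,-26.5,90),174.3)
```

```text
t 7.73 grasp [494.8 -31.4 109.6] rot [-179.96   -0.25  173.86] F [ 0.   0.5 -0.3] open 0.851 q [-0.2   0.49  2.   -0.    0.66 -1.66]
d [-0.8  5.  19.6] r [-0.007 -0.041 -0.074] | t 7.73 dist 20
```

>>> {"name": "play_rows", "arguments": {
  "increments": [
    {"dx": -1,"dy": 5,"dz": 10,"rx": 0,"ry": -0.04,"rz": -0.07},
    {"dx": -1,"dy": 5,"dz": 19,"rx": 0,"ry": -0.04,"rz": -0.07},
    {"dx": -1,"dy": 5,"dz": 19,"rx": 0,"ry": -0.04,"rz": -0.07}
  ]
}}

```text
t: 7.98
eef_pos: [496.6, -26.4, 259.6]
tcp_rot: [-3.141, -0.004, 3.042]
ft_force: [-0.2, 0.5, 0.0]
opening: 0.854
```

Run:
```python
from h import *
now();move((496.8,-26.5,23),174.3)
save(cam('wrist'),'wrist6.png');
```

```text
t 7.98 grasp [495.9 -26.4  88.3] rot [-179.98   -0.24  174.28] F [-0.2  0.5  0. ] open 0.854 q [-0.19  0.53  2.01 -0.    0.61 -1.66]
d [-0.5 -0.1 65.3] r [-0.004 -0.04  -0.003] | t 7.98 dist 65
```

View pics/wrist6.png

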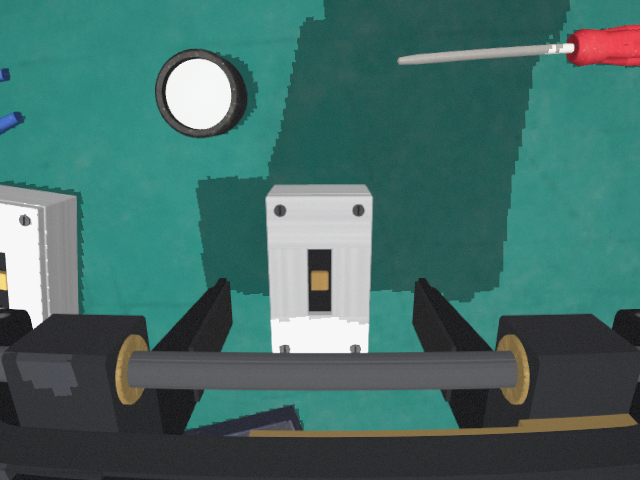

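The middle case is centred (319,270), aligned, and the loupe at (200,93) is clear. Descend, grip and lift.

>>> {"name": "play_rows", "arguments": {
  "increments": [
    {"dx": -0.5,"dy": 0,"dz": 22,"rx": 0,"ry": -0.04,"rz": 0},
    {"dx": -0.5,"dy": 0,"dz": 44,"rx": 0,"ry": -0.04,"rz": 0},
    {"dx": -0.5,"dy": 0,"dz": 60,"rx": 0,"ry": -0.04,"rz": 0},
    {"dx": -0.5,"dy": 0,"dz": 65,"rx": 0,"ry": -0.04,"rz": 0},
    {"dx": -0.5,"dy": 0,"dz": 65,"rx": 0,"ry": -0.04,"rz": 0},
    {"dx": -0.5,"dy": 0,"dz": 65,"rx": 0,"ry": -0.04,"rz": 0}
  ]
}}

```text
t: 8.53
eef_pos: [497.3, -25.9, 195.9]
tcp_rot: [-3.141, 0.001, 3.043]
ft_force: [0.0, 0.2, 0.4]
opening: 0.853
```

>>> {"name": "play_rows", "arguments": {
  "fingers": 0.3,
  "increments": [
    {"dx": 0,"dy": 0,"dz": 0,"rx": 0,"ry": 0,"rz": 0},
    {"dx": 0,"dy": 0,"dz": 0,"rx": 0,"ry": 0,"rz": 0},
    {"dx": 0,"dy": 0,"dz": 0,"rx": 0,"ry": 0,"rz": 0},
    {"dx": 0,"dy": 0,"dz": 0,"rx": 0,"ry": 0,"rz": 0},
    {"dx": 0,"dy": 0,"dz": 0,"rx": 0,"ry": 0,"rz": 0},
    {"dx": 0,"dy": 0,"dz": 0,"rx": 0,"ry": 0,"rz": 0},
    {"dx": 0,"dy": 0,"dz": 0,"rx": 0,"ry": 0,"rz": 0},
    {"dx": 0,"dy": 0,"dz": 0,"rx": 0,"ry": 0,"rz": 0}
  ]
}}

```text
t: 9.2
eef_pos: [497.4, -26.0, 196.3]
tcp_rot: [-3.141, 0.002, 3.043]
ft_force: [-1.0, -0.5, 7.0]
opening: 0.548
```

Run:
```python
from h import *
now()
```

```text
t 9.2 grasp [497.6 -26.1  25. ] rot [-1.7997e+02  9.0000e-02  1.7436e+02] F [-1.  -0.5  7. ] open 0.548 q [-0.18  0.64  2.04 -0.    0.45 -1.66]
```

>>> {"name": "play_rows", "arguments": {
  "increments": [
    {"dx": 0,"dy": 0,"dz": -12,"rx": 0,"ry": 0,"rz": 0},
    {"dx": 0,"dy": 0,"dz": -36,"rx": 0,"ry": 0,"rz": 0},
    {"dx": 0,"dy": 0,"dz": -64,"rx": 0,"ry": 0,"rz": 0},
    {"dx": 0,"dy": 0,"dz": -90,"rx": 0,"ry": 0,"rz": 0},
    {"dx": 0,"dy": 0,"dz": -105,"rx": 0,"ry": 0,"rz": 0},
    {"dx": 0,"dy": 0,"dz": -110,"rx": 0,"ry": 0,"rz": 0},
    {"dx": 0,"dy": 0,"dz": -110,"rx": 0,"ry": 0,"rz": 0}
  ]
}}

```text
t: 9.78
eef_pos: [497.1, -25.9, 307.0]
tcp_rot: [-3.141, 0.003, 3.043]
ft_force: [0.7, 0.5, -3.0]
opening: 0.546
```

>>> {"name": "play_rows", "arguments": {
  "increments": [
    {"dx": 30,"dy": 0,"dz": 0,"rx": 0,"ry": 0,"rz": 0},
    {"dx": 35,"dy": 0,"dz": 0,"rx": 0,"ry": 0,"rz": 0},
    {"dx": -5,"dy": 0,"dz": 0,"rx": 0,"ry": 0,"rz": 0},
    {"dx": -35,"dy": 0,"dz": 0,"rx": 0,"ry": 0,"rz": 0},
    {"dx": 0,"dy": 0,"dz": 0,"rx": 0,"ry": 0,"rz": 0},
    {"dx": 35,"dy": 0,"dz": 0,"rx": 0,"ry": 0,"rz": 0},
    {"dx": 0,"dy": 0,"dz": 0,"rx": 0,"ry": 0,"rz": 0},
    {"dx": -35,"dy": 0,"dz": 0,"rx": 0,"ry": 0,"rz": 0}
  ]
}}

```text
t: 10.45
eef_pos: [528.3, -28.6, 304.4]
tcp_rot: [3.141, -0.007, 3.043]
ft_force: [3.3, -1.2, -1.5]
opening: 0.547
```

Run:
```python
from h import *
now()
for n in ['wrist']: save(cam(n),n+'7.png')
```

```text
t 10.45 grasp [527.  -28.4 133.1] rot [179.99  -0.43 174.34] F [ 3.3 -1.2 -1.5] open 0.547 q [-0.18  0.49  1.9  -0.    0.76 -1.65]
```

View pics/wrist7.png

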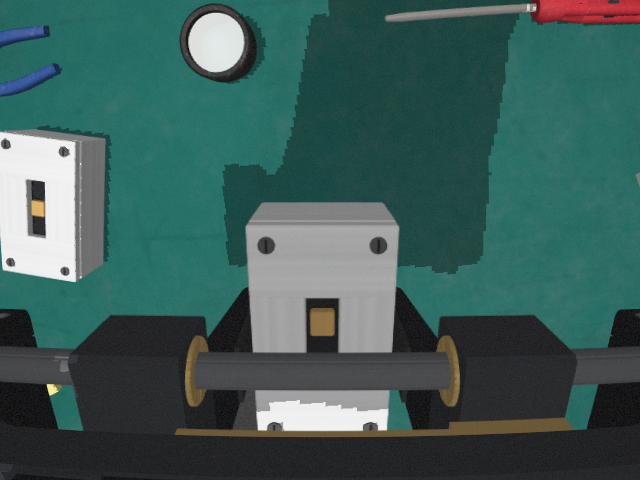

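The slot start is at v=298 here, so mid-slot would be about v=339, but the marker is at 321, roughly 6–7 mm off. It's sliding. I'll confirm with another shake that ends the other way.

>>> {"name": "play_rows", "arguments": {
  "increments": [
    {"dx": 35,"dy": 0,"dz": 0,"rx": 0,"ry": 0,"rz": 0},
    {"dx": 65,"dy": 0,"dz": 0,"rx": 0,"ry": 0,"rz": 0},
    {"dx": 30,"dy": 0,"dz": 0,"rx": 0,"ry": 0,"rz": 0},
    {"dx": 0,"dy": 0,"dz": 0,"rx": 0,"ry": 0,"rz": 0},
    {"dx": 35,"dy": 0,"dz": 0,"rx": 0,"ry": 0,"rz": 0},
    {"dx": 70,"dy": 0,"dz": 0,"rx": 0,"ry": 0,"rz": 0},
    {"dx": 35,"dy": 0,"dz": 0,"rx": 0,"ry": 0,"rz": 0},
    {"dx": 0,"dy": 0,"dz": 0,"rx": 0,"ry": 0,"rz": 0}
  ]
}}

```text
t: 11.17
eef_pos: [533.0, -29.4, 303.2]
tcp_rot: [3.141, -0.005, 3.042]
ft_force: [3.4, -1.0, -0.5]
opening: 0.548
```

Run:
```python
from h import *
now()
for n in ['wrist']: save(cam(n),n+'8.png')
```

```text
t 11.17 grasp [532.1 -29.3 131.9] rot [179.99  -0.3  174.31] F [ 3.4 -1.  -0.5] open 0.548 q [-0.18  0.5   1.89 -0.    0.76 -1.65]
```

>>> {"name": "play_rows", "arguments": {
  "increments": [
    {"dx": 35,"dy": 0,"dz": 0,"rx": 0,"ry": 0,"rz": 0},
    {"dx": 65,"dy": 0,"dz": 0,"rx": 0,"ry": 0,"rz": 0},
    {"dx": 30,"dy": 0,"dz": 0,"rx": 0,"ry": 0,"rz": 0},
    {"dx": 0,"dy": 0,"dz": 0,"rx": 0,"ry": 0,"rz": 0},
    {"dx": 35,"dy": 0,"dz": 0,"rx": 0,"ry": 0,"rz": 0},
    {"dx": 50,"dy": 0,"dz": 0,"rx": 0,"ry": 0,"rz": 0}
  ]
}}

```text
t: 11.72
eef_pos: [491.6, -25.9, 302.7]
tcp_rot: [-3.141, 0.005, 3.042]
ft_force: [-0.8, 0.1, -3.2]
opening: 0.539
```

Run:
```python
from h import *
now()
c=cam('wrist'); save(c,'wrist9.png')
a=cv2.imread('pics/wrist8.png')[190:460,180:460];b=cv2.imread('pics/wrist9.png')[190:460,180:460]
cv2.imwrite('pics/w89.png',np.hstack([a,b]))
```

```text
t 11.72 grasp [492.5 -26.1 131.4] rot [-179.96    0.3   174.28] F [-0.8  0.1 -3.2] open 0.539 q [-0.19  0.45  1.99 -0.    0.7  -1.66]
```

View pics/w89.png

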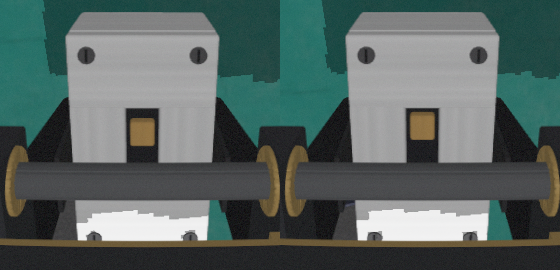

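The rattling case is confirmed: the part goes back and forth to about 7–8 mm off centre, unlike the first case. I'll carry it over the tray, tipped about 12° with the robot-side end low, so the marker runs to that end. First a check of the monitor's position against the path.

Run:
```python
from h import *
c=cam('side')
for z in (100,200,300,400): print(z,np.round(toplane(c,[(182,316),(395,470)],z)[:,:2],0).tolist())
T=Ro.from_rotvec(np.radians(12)*np.array([np.sin(np.radians(174.3))*-1,np.cos(np.radians(174.3)),0]))
print(T.apply([1,0,0]))
now(); move((656,-111,135),174.3,T)
```

```text
100 [[900.0, -82.0], [909.0, 471.0]]
200 [[917.0, -32.0], [924.0, 464.0]]
300 [[933.0, 18.0], [940.0, 456.0]]
400 [[949.0, 67.0], [955.0, 449.0]]
[0.97836316 0.00215964 0.20688369]
t 11.82 grasp [490.6 -25.7 131.6] rot [-1.7997e+02  1.7000e-01  1.7428e+02] F [-0.1  0.4 -3.1] open 0.545 q [-0.19  0.45  1.99 -0.    0.7  -1.66]
d [-138.   -68.5    0.8] r [-0.004 -1.972 -0.002] | t 11.82 dist 154
```

>>> {"name": "play_rows", "arguments": {
  "increments": [
    {"dx": -10,"dy": -5,"dz": 0,"rx": 0,"ry": -0.2,"rz": 0},
    {"dx": -30,"dy": -15,"dz": 0,"rx": 0,"ry": -0.5,"rz": 0},
    {"dx": -55,"dy": -27,"dz": 0,"rx": 0,"ry": -0.9,"rz": 0},
    {"dx": -80,"dy": -40,"dz": 0,"rx": 0,"ry": -1.3,"rz": 0},
    {"dx": -105,"dy": -52,"dz": 0,"rx": 0,"ry": -1.6,"rz": 0},
    {"dx": -125,"dy": -62,"dz": 0,"rx": 0,"ry": -1.9,"rz": 0},
    {"dx": -138,"dy": -68.5,"dz": 0,"rx": 0,"ry": -1.97,"rz": 0},
    {"dx": -138,"dy": -68.5,"dz": 0,"rx": 0,"ry": -1.97,"rz": 0}
  ]
}}

```text
t: 12.48
eef_pos: [623.2, -109.6, 302.2]
tcp_rot: [-3.141, 0.212, 3.041]
ft_force: [-0.8, 0.7, -2.7]
opening: 0.544
```

>>> {"name": "play_rows", "arguments": {
  "increments": [
    {"dx": 0,"dy": 0,"dz": 0,"rx": 0,"ry": 0,"rz": 0},
    {"dx": 0,"dy": 0,"dz": 0,"rx": 0,"ry": 0,"rz": 0},
    {"dx": 0,"dy": 0,"dz": 0,"rx": 0,"ry": 0,"rz": 0}
  ]
}}

```text
t: 12.73
eef_pos: [623.0, -109.4, 301.7]
tcp_rot: [-3.141, 0.211, 3.041]
ft_force: [0.7, -0.7, -1.9]
opening: 0.547
```

Run:
```python
from h import *
now()
T=Ro.from_rotvec(np.radians(12)*np.array([np.sin(np.radians(174.3))*-1,np.cos(np.radians(174.3)),0]))
move((656,-111,135),174.3,T)
for n in ['wrist','scene','side']: save(cam(n),n+'10.png')
```

```text
t 12.73 grasp [ 658.7 -113.2  134.2] rot [-179.95   12.08  174.23] F [ 0.7 -0.7 -1.9] open 0.547 q [-0.28  0.59  1.69  0.06  0.65 -1.8 ]
d [ 2.4  1.7 -1.4] r [-0.011  0.013 -0.012] | t 12.73 dist 3
```

View pics/wrist10.png

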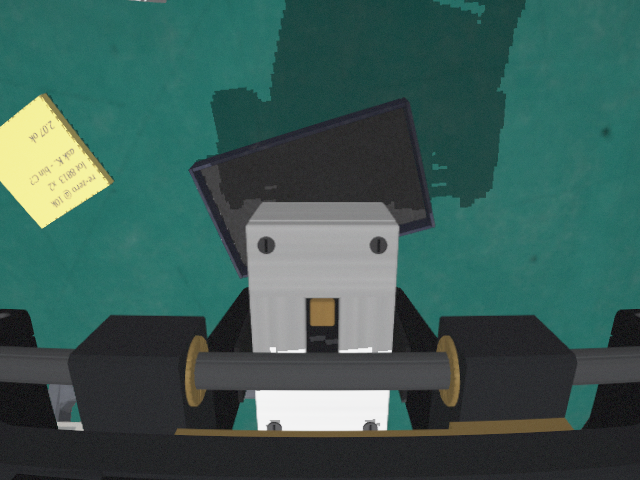

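View pics/scene10.png

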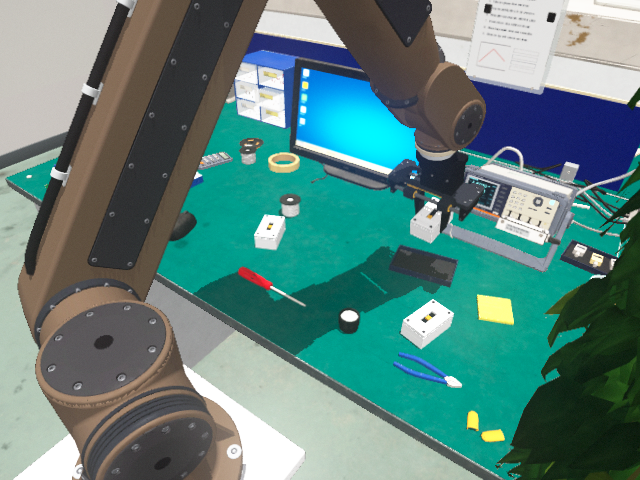

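View pics/side10.png

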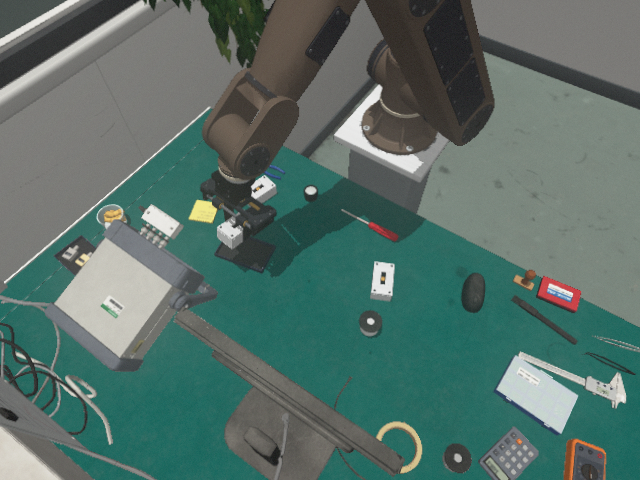

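The marker is at the robot-side end of its slot (v=312 against a mid of 339, slot edge at 298). I'll centre the case slightly over the tray, and check the first case's replacement and the tray in the other views.

Run:
```python
from h import *
T=Ro.from_rotvec(np.radians(12)*np.array([np.sin(np.radians(174.3))*-1,np.cos(np.radians(174.3)),0]))
C=cam('scene'); S=cam('side')
p=np.array([(505,155),(666,197),(643,270),(473,222)])/2.8+[220,190]
print('tray scene',toplane(C,p,15.).mean(0))
im=S['image']; hsv=cv2.cvtColor(im,cv2.COLOR_RGB2HSV)
m=((hsv[...,1]<60)&(hsv[...,2]>150)).astype(np.uint8); m=cv2.morphologyEx(m,cv2.MORPH_CLOSE,np.ones((9,9)))
N,L=cv2.connectedComponents(m); ct=max(cv2.findContours((L==L[281,381]).astype(np.uint8),0,2)[0],key=cv2.contourArea)
print('case1',cv2.minAreaRect(toplane(S,ct.reshape(-1,2),40.)[:,:2].astype(np.float32)))
now(); move((651,-110.5,135),174.3,T)
```

```text
tray scene [ 645.411707   -119.40947278   15.        ]
case1 ((534.8034057617188, 241.04811096191406), (95.57026672363281, 53.25540542602539), 24.908994674682617)
t 12.98 grasp [ 658.8 -113.1  134.9] rot [-179.94   12.14  174.24] F [ 0.5  0.2 -2.2] open 0.547 q [-0.28  0.59  1.69  0.06  0.65 -1.8 ]
d [ 7.5  1.6 -1.8] r [-0.012  0.023 -0.01 ] | t 12.98 dist 8
```

>>> {"name": "play_rows", "arguments": {
  "increments": [
    {"dx": 4,"dy": 0,"dz": -0.8,"rx": 0,"ry": 0,"rz": 0},
    {"dx": 8,"dy": 0,"dz": -1.5,"rx": 0,"ry": 0,"rz": 0},
    {"dx": 11,"dy": 0,"dz": -2,"rx": 0,"ry": 0,"rz": 0},
    {"dx": 11,"dy": 0,"dz": -2,"rx": 0,"ry": 0,"rz": 0},
    {"dx": 11,"dy": 0,"dz": -2,"rx": 0,"ry": 0,"rz": 0},
    {"dx": 11,"dy": 0,"dz": -2,"rx": 0,"ry": 0,"rz": 0},
    {"dx": 11,"dy": 0,"dz": -2,"rx": 0,"ry": 0,"rz": 0},
    {"dx": 11,"dy": 0,"dz": -2,"rx": 0,"ry": 0,"rz": 0}
  ]
}}

```text
t: 13.65
eef_pos: [612.0, -108.3, 302.0]
tcp_rot: [-3.141, 0.212, 3.041]
ft_force: [-0.6, -1.3, -2.2]
opening: 0.542
```

>>> {"name": "play_rows", "arguments": {
  "increments": [
    {"dx": 0,"dy": 0,"dz": 0,"rx": 0,"ry": 0,"rz": 0},
    {"dx": 0,"dy": 0,"dz": 0,"rx": 0,"ry": 0,"rz": 0},
    {"dx": 0,"dy": 0,"dz": 0,"rx": 0,"ry": 0,"rz": 0},
    {"dx": 0,"dy": 0,"dz": 0,"rx": 0,"ry": 0,"rz": 0},
    {"dx": 0,"dy": 0,"dz": 0,"rx": 0,"ry": 0,"rz": 0},
    {"dx": 0,"dy": 0,"dz": 0,"rx": 0,"ry": 0,"rz": 0}
  ]
}}

```text
t: 14.15
eef_pos: [612.0, -108.2, 302.0]
tcp_rot: [-3.141, 0.212, 3.041]
ft_force: [-0.3, 0.8, -3.2]
opening: 0.546
```

Run:
```python
from h import *
now(); print(np.round(env.state()['qvel'],3))
save(cam('wrist'),'wrist11.png'); now()
```

```text
t 14.15 grasp [ 647.8 -112.   134.6] rot [-179.94   12.14  174.24] F [-0.3  0.8 -3.2] open 0.546 q [-0.29  0.58  1.72  0.06  0.64 -1.8 ]
[ 0.    -0.001  0.    -0.002 -0.    -0.001]
t 14.2 grasp [ 647.8 -112.   134.5] rot [-179.94   12.14  174.24] F [-0.7 -0.2 -2.4] open 0.546 q [-0.29  0.58  1.72  0.06  0.64 -1.8 ]
```

View pics/wrist11.png

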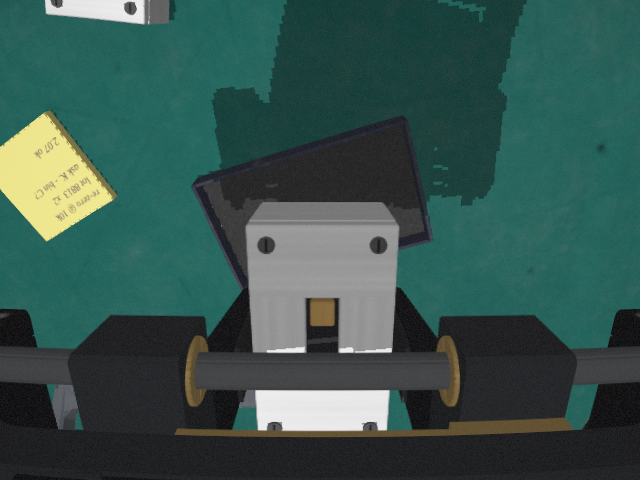

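The case is still, the marker is at the slot end (322,312), and the case is over the tray. Handing in.

```bash
python3 -c "
from h import *
print(env.job_done()); now()"
```

```text
the job is handed in; nothing more can be done
None
the job is handed in; nothing more can be done
```

The rattling case is the middle one. It was handed in after about 14 s of robot time, held still and lid up above the middle of the tray.

- **Left case:** I lifted it and shook it twice. The marker moved only about ±1 mm, so I set it back flat. A side-view check puts it within about 2.5 mm of where it stood, at the same yaw.
- **Middle case:** In the two pictures taken right after shakes, its marker stood about 6–8 mm off centre. In the final pose, tipped 12°, it sits at the robot-side end of its slot. I never saw it at the opposite end.
- **Right case and bystanders:** The right case did not need lifting. I moved nothing else and saw no contact.
- **Final checks:** The grasp point was at (648, -112, 135) mm, which leaves the underside roughly 90 mm above the tray rim. Joint speeds were near zero and the opening was steady at 0.546.
- **Disagreement:** The two views put the tray centre about 10–14 mm apart: side (656, -111), scene (645, -119). The scene figure came from rough hand-read corners, so I aimed in between, at about (652, -113).

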